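# Serve the toast and the jam

### The arm

A 6-joint arm with a two-finger parallel gripper is mounted at the origin on a cart in front of the work surface, level with it; the furniture and walls round the work are solid. World frame = base frame: x ahead of the robot, y to its left, z up, the work surface at z = 0. Lengths are in mm, angles in rad, forces in N, time in s.
With the tool pointing down it reaches from about 275 to 1000 mm from the base axis. Payload 8.4 kg.
Tool frame: the origin (TCP) lies midway between the tips of the shut fingers; the grasp point (between the pads) lies grip_depth behind it (grip_depth is the distance from the TCP to the grasp point, in mm); z points along the fingers, y is the line along which they close (so a half turn about z gives the same grasp; the last joint's range is limited). The gripper opens to 85 mm and grips with 20 to 120 N. Pads are 22 mm wide; open, the fingers measure 114 mm over their backs; the gripper's body (76 mm by 85 mm) begins 54 mm behind the grasp point. The pads swing forward as they close: fully open they stand 13 mm farther back than shut.
Start: joints at [1.333, 0.353, 1.633, -0, 1.155, -0.002], TCP at [146.011, 607.708, 231.281] pointing down, gripper open.
Joint ranges: [-2.63, 2.63], [-0.92, 2.1], [0.06, 2.66], [-1.3, 4.44], [0, 2.69], [-3.02, 3.02]. Speed limits (rad/s): [2.22, 2.22, 2.79, 3.14, 3.14, 3.14].

### API

Orientations are given as [roll, pitch, yaw] about the fixed x, y, z axes, in that order (R = Rz(yaw) Ry(pitch) Rx(roll)).
In Python, from rig import * gives the robot as it stands.
- The arm moves only by the shell command python3 -m creep 'ROWS' [FORCE]. ROWS is JSON, a list of rows, each an object of numbers: "x", "y", "z": the shift along the tool's x, y, z in mm; "rx", "ry", "rz": the turn, a rotation vector about the tool's x, y, z in rad; "hand": the finger opening in mm, from 0 to 85.4. A call has 1 to 20 rows; each row shifts and turns the commanded pose from where the row before left it, along the tool's axes as they then stand; what a row does not reach is not made up. A row lasts 1/8 s, in which the tool goes at most 62.5 mm and 10.7 degrees, less where a joint would pass 70% of its speed; a pose out of reach is approached as far as the arm can. A call with a gripper value outside its range is refused whole. The fingers move at their own pace and stop on an object; FORCE is the grip in N (left out, the last holds). Time passes only in rows, so rows that do not move let the fingers close. It gives the time, the measured TCP pose, the force, the opening and the grip force at its end, in the units of the state.
- sense(): the state, without advancing time (a new reading comes with each control period).
- grab_frame(name): name is "side" or "top"; returns the picture (400x640x3 uint8, red, green, blue); there is no depth.
- get_calibration(name): a dict with "K" (3x3 intrinsics, pixels), "R" (3x3) and "t" (3): a world point X has camera coordinates R X + t. Camera axes: x right, y down, z forward; pixel columns grow to the right and rows downward; lengths in mm; the calibration is good to about 2 mm. A picture is of the moment at which its call begins. get_calibration takes no time and is no camera call.
- sign_off(): hands the job in; it is judged then, once.
The state is a dict: "clock": time; "qpos": joint angles; "qvel": joint speeds; "joint_efforts": joint torques, N m; "eef_pos": TCP position; "tcp_rot": TCP orientation; "contact_force": force on the tool from outside, world axes, zero at the start; "wrist_torque": the same for the moment, N m; "opening": opening from 0.0 (shut) to 1.0 (fully open); "grasp_force": force on a finger pad.
Only numpy, scipy, OpenCV 4.12 (cv2) and the standard library are available. Lean on these libraries where they do the work, as an engineer would, in place of code of your own. Each camera call takes 0.05 s, during which the arm holds its last target. There are 200 camera calls.

### The job

Breakfast is ready to serve. Press the toaster's lift lever right down to its stop so that the toast comes up, then pull every slice out by its top edge and stand it upright in a gap of its own in the white toast rack on the wooden board, leaving the lever down. Turn the condiment turntable by its handle until the jam (the wider of the two red-lidded glass jars) has come round to the side nearest you, and only then lift the jar out and stand it upright on the board beside the rack; leave the other condiments standing in their bays.

Things in the scene. Friction and masses are not known exactly. Their poses are not given: they have to be found in the camera images.
- lift_lever (a joint): toaster lift lever: 0 = up (toast sunk in the slots), grows as it is pressed down, 0.040 m = stop. It lifts the toast 0.9 mm for each mm pressed, is stiff (needs 8 to 18 N) and stays where it is left
- lever_top (a point): middle of the top of the lift lever's black knob (24 mm front to back, 42 mm wide, 14 mm thick), 27 mm out from the toaster's front face, which looks towards the robot; 163 mm above the worktop when up, 123 mm at the stop. Press straight down on it with shut fingers
- toaster: four-slot steel and black toaster, fixed, 166 mm (x) x 200 mm (y) x 175 mm high; origin under its middle, front and lever at its -x. Slots run along x, 42 mm apart, each 24 mm wide; a sprung wire guide clamps each slice lightly (0.7 N). Slice tops lie 8 mm below the toaster's top with the lever up, 28 mm above it with the lever at its stop; a slice comes free after 80 mm straight up
- slice_a_center (a point): centre of a slice of crisp toast, 100 mm wide (its x) x 13 mm thick (its y) x 100 mm tall (its z, up), 40 g; two to four slices are present, each in one of the toaster's slots (any slots may be empty); None if absent
- slice_b_center (a point): centre of a slice of crisp toast, 100 mm wide (its x) x 13 mm thick (its y) x 100 mm tall (its z, up), 40 g; two to four slices are present, each in one of the toaster's slots (any slots may be empty); None if absent
- slice_c_center (a point): centre of a slice of crisp toast, 100 mm wide (its x) x 13 mm thick (its y) x 100 mm tall (its z, up), 40 g; two to four slices are present, each in one of the toaster's slots (any slots may be empty); None if absent
- slice_d_center (a point): centre of a slice of crisp toast, 100 mm wide (its x) x 13 mm thick (its y) x 100 mm tall (its z, up), 40 g; two to four slices are present, each in one of the toaster's slots (any slots may be empty); None if absent
- toast_rack: white ceramic toast rack, loose, 0.7 kg, on the right half of the board: foot 92 mm (x) x 180 mm (y) x 12 mm high, origin under its middle. Five partitions 16.5 mm thick, 66 mm high from the underside, leave four gaps 21.5 mm wide at y = -57, -19, 19, 57 mm; a slice stands in a gap on the foot, faces to the rack's +y and -y, its centre 62 mm above the rack's underside
- board: wooden board, fixed, 200 mm (its x) x 300 mm (its y) x 21.5 mm high, origin under its middle; it lies broadside to the robot, its +y end to the left; the rack stands about 48 mm to the right (-y) of its middle. The free place for the jam is round x = 0, y = 95 mm
- turntable_handle (a point): middle of the wooden bar handle on the post of the condiment turntable, on the turning axis, 164 mm above the worktop: bar 48 mm long (its x), 16 mm thick (its y), 38 mm high. The turntable turns freely either way about the vertical (drag about 0.06 N m) and stays where it is left
- turntable_foot: fixed foot of the turntable, origin on the worktop at the turning axis; its -x looks to the robot. The wooden turntable above it is 226 mm across: floor 22 mm, rim 52 mm and four dividers 53 mm above the worktop; a hub 66 mm across holds the jars off the post; four bays hold one thing each, its middle about 72 mm from the turning axis
- jam_center (a point): centre (half-way up) of the jam jar: clear glass with red contents and a red lid, 65 to 69 mm across, 86 mm high, 0.23 to 0.43 kg; it starts in the turntable's side or far bays
- honey_center (a point): centre of the honey jar, to be left in its bay: red lid, paler contents and labels, 58 to 62 mm across, 86 mm high
- salt_center (a point): centre of the salt shaker, to be left in its bay: grey, 44 mm across, 90 mm high
- spice_center (a point): centre of the spice jar, to be left in its bay: green cap, 44 mm across, 99 mm high
- mug: striped mug, bystander, 90 mm across and 88 mm high, handle 60 mm out to its -y; origin under it
- yoghurt: yoghurt pot, bystander, 72 mm across and 71 mm high, origin under it
There are look-alikes about, which are no part of the job. What is shaped like the part that bears slice_c_center but green is not meant.

How it is judged (in metres and radians):
On the way:
1. the jam, still standing in its bay, has been turned round to the robot's side of the turntable (its centre 45 mm or more in front of the turning axis) (x of jam_center in the frame of turntable_foot below -0.045 m and horizontal distance between jam_center and turntable_foot below 0.1 m and z of jam_center in the frame of turntable_foot below 0.075 m and angle between jam_center's own z axis and vertical below 0.15 rad), for 0.3 s.
At the end, for the whole second after the job is handed in: Lever within 5 mm of its stop; every slice stands in a gap of the rack (within 30 mm of its middle line, seated within 10 mm, tilted under 17 deg); the rack flat on the board; the jam upright on the board; honey, salt and spice upright on the turntable (value of joint lift_lever above 0.035 m and x of slice_a_center in the frame of toast_rack between -0.03 and 0.03 m and y of slice_a_center in the frame of toast_rack between -0.075 and 0.075 m and z of slice_a_center in the frame of toast_rack between 0.052 and 0.07 m and angle between each of slice_a_center, slice_b_center, slice_c_center, slice_d_center's own z axis and vertical below 0.3 rad and x of slice_b_center in the frame of toast_rack between -0.03 and 0.03 m and y of slice_b_center in the frame of toast_rack between -0.075 and 0.075 m and z of slice_b_center in the frame of toast_rack between 0.052 and 0.07 m and x of slice_c_center in the frame of toast_rack between -0.03 and 0.03 m and y of slice_c_center in the frame of toast_rack between -0.075 and 0.075 m and z of slice_c_center in the frame of toast_rack between 0.052 and 0.07 m and x of slice_d_center in the frame of toast_rack between -0.03 and 0.03 m and y of slice_d_center in the frame of toast_rack between -0.075 and 0.075 m and z of slice_d_center in the frame of toast_rack between 0.052 and 0.07 m and x of jam_center in the frame of board between -0.1 and 0.1 m and y of jam_center in the frame of board between -0.145 and 0.145 m and z of jam_center in the frame of board between 0.058 and 0.071 m and angle between jam_center's own z axis and vertical below 0.12 rad and z of toast_rack in the frame of board between 0.018 and 0.026 m and angle between toast_rack's own z axis and vertical below 0.05 rad and horizontal distance between each of honey_center, salt_center, spice_center and turntable_handle below 0.1 m and angle between each of honey_center, salt_center, spice_center's own z axis and vertical below 0.15 rad and z of honey_center in the frame of turntable_foot between 0.055 and 0.09 m and z of salt_center in the frame of turntable_foot between 0.055 and 0.09 m and z of spice_center in the frame of turntable_foot between 0.055 and 0.09 m); the robot touches nothing.
It fails at once if the mug or the yoghurt pot is pushed more than 3 cm or tipped over (distance of any of mug, yoghurt from where it was at the start of the episode above 0.03 m or angle between any of mug, yoghurt's own z axis and vertical above 0.4 rad).
Of slice_a, slice_b, slice_c, slice_d only 2 to 4 are there at a start; the rules pass over those that are not, and their reading is None.
At some moment in a run one of toast_rack may be knocked a few centimetres aside while the robot is not near it.
It also fails if it takes over 210 s, if anything falls off the work surface, if the arm or the gripper's body presses on something with over 40 N, if the wrist force passes 120 N, or if a joint passes its speed limit or range.

## Working session

There is one attempt and no reset: what is moved stays moved. The work goes in short steps, Python scripts to look and compute and a shell command to move; the robot and the scene stay as the last step left them, time stands still between calls to the robot, and variables do not carry over. Pictures are saved under pics/ and viewed, at most 17 in all, crops included, and the job is handed in when it is done.

```bash
ls; mkdir -p pics; python3 - <<'E'
from rig import *
import cv2
s=sense();print(s)
try: print(grip_depth)
except Exception as e: print(e)
for n in("side","top"):
    cv2.imwrite(f"pics/{n}0.png",grab_frame(n)[...,::-1]);c=get_calibration(n);print(n,c)
E
```

```text
pics
{'clock': 0.0, 'qpos': array([ 1.33261302e+00,  3.53652861e-01,  1.63413076e+00, -2.44678116e-05,
        1.15518580e+00, -2.39844992e-03]), 'qvel': array([-0.0002551 , -0.00033573, -0.00098386, -0.00011992, -0.00093118,
       -0.0008497 ]), 'joint_efforts': array([-6.63008677e-05, -6.05237961e+01, -3.42074597e+01, -1.17355635e-04,
        9.57433978e-03, -5.11272134e-06]), 'eef_pos': array([145.89958562, 607.24912082, 230.56017395]), 'tcp_rot': array([-3.14021583e+00,  1.90690679e-05,  2.90581770e+00]), 'contact_force': array([ 0.67216556, -0.6379251 ,  0.86365025]), 'wrist_torque': array([ 0.00166301, -0.01585437, -0.04034839]), 'grasp_force': 0.0, 'opening': 0.9996524942706866}
18.700000000000003
side {'K': array([[378.89419466,   0.        , 313.3462894 ],
       [  0.        , 378.89419466, 195.96940409],
       [  0.        ,   0.        ,   1.        ]]), 'R': array([[ 0.99633212, -0.08368697,  0.01785497],
       [-0.03398385, -0.57847531, -0.81499167],
       [ 0.07853284,  0.8113956 , -0.57919753]]), 't': array([-524.05984054,  154.99828325, 1342.88634365])}
top {'K': array([[472.7545925 ,   0.        , 318.14514923],
       [  0.        , 472.7545925 , 194.64686944],
       [  0.        ,   0.        ,   1.        ]]), 'R': array([[ 0.32493858, -0.94572669,  0.0039938 ],
       [-0.90050595, -0.31068617, -0.30424189],
       [ 0.28897049,  0.09526349, -0.95258644]]), 't': array([ -94.77588375,  543.68098165, 1287.82721903])}
```

View pics/side0.png

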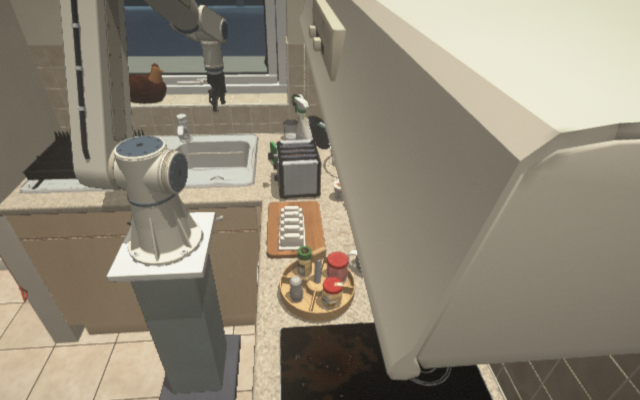

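View pics/top0.png

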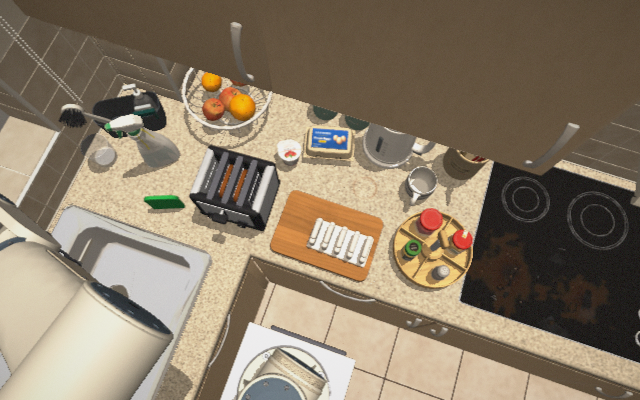

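The top view shows the toaster at about (237,188) with two slices visible, the rack at (340,243), and the turntable at (432,248). The jam is at (430,221) on the far side and the honey, with its label, at (462,240). I'll enlarge it.

```bash
python3 - <<'E'
import cv2
t=cv2.imread("pics/top0.png")
cv2.imwrite("pics/c1.png",cv2.resize(t[135:255,180:290],None,fx=5,fy=5,interpolation=cv2.INTER_CUBIC))
cv2.imwrite("pics/c2.png",cv2.resize(t[170:300,265:480],None,fx=3.7,fy=3.7,interpolation=cv2.INTER_CUBIC))
E
```

```text
(no output)
```

View pics/c1.png

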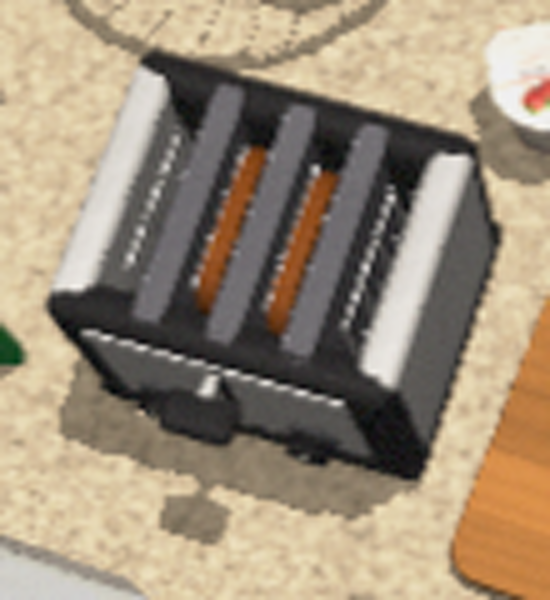

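View pics/c2.png

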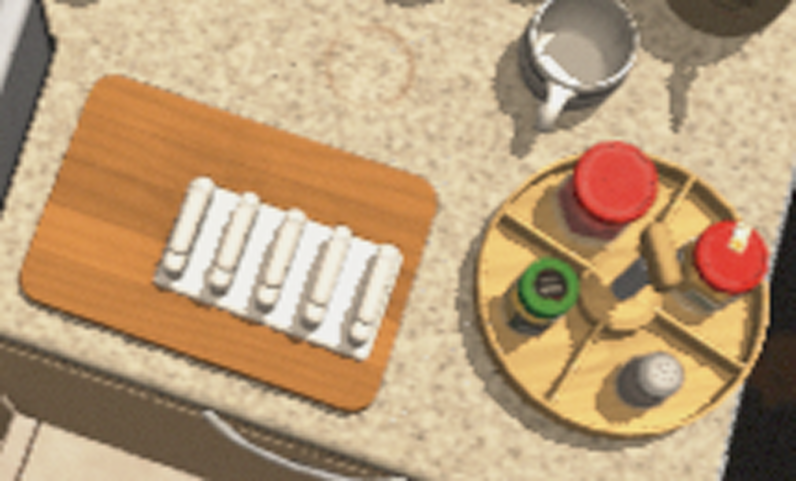

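The toaster holds two slices, in the two middle slots; the outer slots are empty. Next I back-project the pixels.

```bash
cat > h.py <<'E'
import numpy as np, cv2
from rig import *
def bp(n,uv,z):
    c=get_calibration(n);K,R,t=[np.array(c[k]) for k in "KRt"]
    d=R.T@np.linalg.inv(K)@np.array([uv[0],uv[1],1.]);o=-R.T@t
    return (o+d*(z-o[2])/d[2])[:2]
def pr(n,X):
    c=get_calibration(n);K,R,t=[np.array(c[k]) for k in "KRt"]
    p=K@(R@np.array(X,float)+t);return p[:2]/p[2]
E
python3 - <<'E'
from h import *
np.set_printoptions(precision=1,suppress=True)
c1=lambda u,v:(u/5+180,v/5+135); c2=lambda u,v:(u/3.7+265,v/3.7+170)
def seg(f,a,b,z,n):
    A,B=bp("top",f(*a),z),bp("top",f(*b),z);d=A-B
    print(n,A,B,"mid",(A+B)/2,"len",np.linalg.norm(d),"yaw",np.arctan2(d[1],d[0]).round(3))
seg(c1,(258,150),(207,310),167,"s1");seg(c1,(325,170),(277,332),167,"s2")
seg(c1,(232,87),(147,320),175,"div1");seg(c1,(300,107),(220,340),175,"div2");seg(c1,(375,127),(297,352),175,"div3")
seg(c1,(150,60),(52,298),175,"L");seg(c1,(475,143),(388,385),175,"R")
print("lever",bp("top",c1(200,412),163),bp("top",c1(205,400),163))
seg(c2,(203,182),(175,272),87,"p1");seg(c2,(250,195),(221,287),87,"p2");seg(c2,(295,213),(268,302),87,"p3");seg(c2,(342,230),(315,320),87,"p4");seg(c2,(390,247),(361,338),87,"p5")
seg(c2,(155,288),(370,360),33.5,"footfront")
for p in [(105,72),(440,190),(18,290),(370,413)]: print("board",bp("top",c2(*p),21.5))
print("boardc",np.mean([bp("top",c2(*p),21.5) for p in [(105,72),(440,190),(18,290),(370,413)]],0))
print("tt",bp("top",c2(622,292),52))
for n,p,z in [("jam",(614,183),108),("honey",(730,256),108),("salt",(661,374),112),("spice",(549,289),121),("handle",(661,254),183)]: print(n,bp("top",c2(*p),z))
seg(c2,(654,228),(669,286),183,"handle")
E
```

```text
s1 [523.4 334.2] [428.  325.3] mid [475.7 329.8] len 95.7724621478405 yaw 0.094
s2 [524.5 294.7] [428.8 284.7] mid [476.6 289.7] len 96.1783925152025 yaw 0.105
div1 [551.  359.6] [410.4 351.2] mid [480.7 355.4] len 140.83129634216132 yaw 0.06
div2 [552.2 319.4] [412.8 309.8] mid [482.5 314.6] len 139.71624131260896 yaw 0.069
div3 [554.7 275.8] [420.1 268.2] mid [487.4 272. ] len 134.81850117495352 yaw 0.056
L [551.2 409. ] [405.2 404.5] mid [478.2 406.8] len 146.04358949270963 yaw 0.031
R [563.8 220.2] [418.8 215.4] mid [491.3 217.8] len 145.07674099460334 yaw 0.033
lever [374.5 308. ] [381.6 308. ]
p1 [476.4  58.7] [402.8  55.9] mid [439.6  57.3] len 73.66225341234336 yaw 0.037
p2 [478.4  21.1] [403.2  19.2] mid [440.8  20.2] len 75.20621690213513 yaw 0.026
p3 [476.2 -16. ] [403.9 -18. ] mid [440. -17.] len 72.27988492430245 yaw 0.028
p4 [475.2 -54.1] [402.4 -55.7] mid [438.8 -54.9] len 72.76945643400236 yaw 0.023
p5 [474.5 -92.7] [400.7 -92.5] mid [437.6 -92.6] len 73.73934213635825 yaw -0.002
footfront [396.   70.6] [ 396.9 -106.3] mid [396.5 -17.8] len 176.9221752804369 yaw 1.576
board [555.2 170.6]
board [ 549.  -119.6]
board [361.3 173.9]
board [ 359.7 -119. ]
boardc [456.3  26.5]
tt [ 507.8 -274.9]
jam [ 572.1 -238.2]
honey [ 545.7 -334.9]
salt [ 442.1 -307. ]
spice [ 473.9 -211.5]
handle [ 508.  -271.4]
handle [ 524.6 -262.1] [ 487.6 -282.4] mid [ 506.1 -272.2] len 42.29905595192298 yaw 0.502
```

```bash
cat >> h.py <<'E'
def go(x,y,z,yaw=None):
    s=sense();r=s["tcp_rot"];p=np.array(s["eef_pos"]);w=r[2] if yaw is None else yaw
    from scipy.spatial.transform import Rotation as Ro
    R1=Ro.from_euler("xyz",r);R2=Ro.from_euler("xyz",[np.pi,0,w])
    print("t",round(s["clock"],2),"pos",p.round(1),"rpy",np.round(r,3),"F",np.round(s["contact_force"],1),"grip",round(s["grasp_force"],1),"open",round(s["opening"]*85.4,1))
    print("turn",(R1.inv()*R2).as_rotvec().round(3),"then shift",R2.inv().apply(np.array([x,y,z])-p).round(1))
E
python3 - <<'E'
from h import *
go(373,306,200,3.207)
E
```

```text
t 0.1 pos [145.9 607.3 230.6] rpy [-3.14   0.     2.906] F [-0.6 -0.2 -0.4] grip 0.0 open 85.2
turn [-0.001 -0.    -0.301] then shift [-206.9 -315.5   30.6]
```

```bash
python3 -m creep '[{"rz":-0.15,"hand":0},{"rz":-0.15},{"x":-34.5,"y":-52.5},{"x":-34.5,"y":-52.5},{"x":-34.5,"y":-52.5},{"x":-34.5,"y":-52.5},{"x":-34.5,"y":-52.5},{"x":-34.5,"y":-52.5},{"z":15},{"z":15},{},{}]'; python3 - <<'E'
from h import *
go(373,306,170,3.207)
cv2.imwrite("pics/top1.png",cv2.resize(grab_frame("top")[100:290,150:350,::-1],None,fx=3,fy=3))
E
```

```text
t 0.1 pos [145.9 607.3 230.6] rpy [-3.14   0.     2.906] F [-0.6 -0.2 -0.4] grip 0.0 open 85.2
turn [-0.001 -0.    -0.301] then shift [-206.9 -315.5   60.6]schema error: expected keys x, y, z, rx, ry, rz, hand
```

View pics/top1.png

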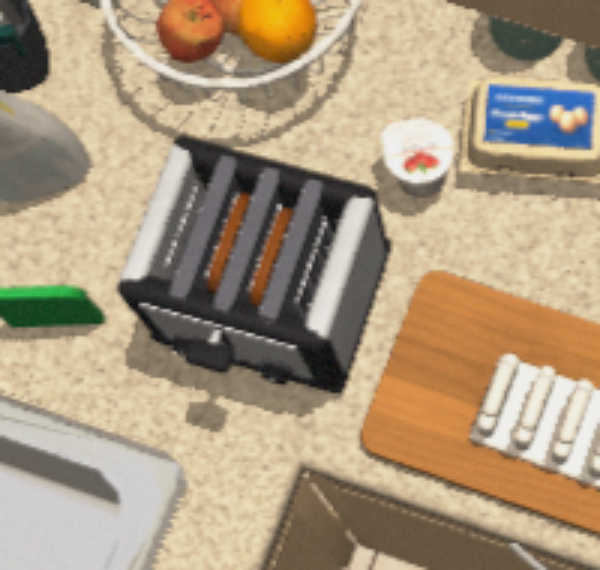

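The arm did not move because the schema refused the empty rows. The picture shows the knob at about (207,350) in the crop, which is (219,217) in the full frame. I'll write explicit zeros instead.

```bash
python3 -m creep '[{"rz":-0.15,"hand":0},{"rz":-0.15},{"x":-34.5,"y":-52.5},{"x":-34.5,"y":-52.5},{"x":-34.5,"y":-52.5},{"x":-34.5,"y":-52.5},{"x":-34.5,"y":-52.5},{"x":-34.5,"y":-52.5},{"z":15},{"z":15},{"x":0},{"x":0}]'; python3 - <<'E'
from h import *
print(bp("top",(219,216.7),160))
go(373,306,170,3.207)
E
```

```text
[376.01983333 312.12674238]
t 0.15 pos [145.9 607.3 230.7] rpy [-3.14   0.     2.906] F [0.4 0.1 0.2] grip 0.0 open 85.7
turn [-0.001 -0.    -0.301] then shift [-206.9 -315.5   60.7]schema error: expected keys x, y, z, rx, ry, rz, hand
```

```bash
python3 -m creep '[{"x":0,"y":0,"z":0,"rx":0,"ry":0,"rz":-0.15,"hand":0},{"x":0,"y":0,"z":0,"rx":0,"ry":0,"rz":-0.15,"hand":0},{"x":-34.5,"y":-52.5,"z":0,"rx":0,"ry":0,"rz":0,"hand":0},{"x":-34.5,"y":-52.5,"z":0,"rx":0,"ry":0,"rz":0,"hand":0},{"x":-34.5,"y":-52.5,"z":0,"rx":0,"ry":0,"rz":0,"hand":0},{"x":-34.5,"y":-52.5,"z":0,"rx":0,"ry":0,"rz":0,"hand":0},{"x":-34.5,"y":-52.5,"z":0,"rx":0,"ry":0,"rz":0,"hand":0},{"x":-34.5,"y":-52.5,"z":0,"rx":0,"ry":0,"rz":0,"hand":0},{"x":0,"y":0,"z":15,"rx":0,"ry":0,"rz":0,"hand":0},{"x":0,"y":0,"z":15,"rx":0,"ry":0,"rz":0,"hand":0},{"x":0,"y":0,"z":0,"rx":0,"ry":0,"rz":0,"hand":0}]'; python3 - <<'E'
from h import *
go(373,308,170,3.207)
E
```

```text
clock: 1.52
eef_pos: [370.1, 308.5, 199.7]
tcp_rot: [-3.14, -0.003, -3.076]
contact_force: [-0.6, 0.5, -0.0]
opening: 0.0
grasp_force: 0.0
t 1.52 pos [370.1 308.5 199.7] rpy [-3.140e+00 -3.000e-03 -3.076e+00] F [-0.6  0.5 -0. ] grip 0.0 open 0.0
turn [-0.002 -0.003  0.   ] then shift [-2.9 -0.6 29.7]
```

```bash
python3 -m creep '[{"x":-2,"y":0,"z":32,"rx":0,"ry":0,"rz":0,"hand":0},{"x":0,"y":0,"z":6,"rx":0,"ry":0,"rz":0,"hand":0},{"x":0,"y":0,"z":6,"rx":0,"ry":0,"rz":0,"hand":0},{"x":0,"y":0,"z":6,"rx":0,"ry":0,"rz":0,"hand":0},{"x":0,"y":0,"z":6,"rx":0,"ry":0,"rz":0,"hand":0},{"x":0,"y":0,"z":6,"rx":0,"ry":0,"rz":0,"hand":0},{"x":0,"y":0,"z":6,"rx":0,"ry":0,"rz":0,"hand":0},{"x":0,"y":0,"z":5,"rx":0,"ry":0,"rz":0,"hand":0},{"x":0,"y":0,"z":0,"rx":0,"ry":0,"rz":0,"hand":0},{"x":0,"y":0,"z":0,"rx":0,"ry":0,"rz":0,"hand":0}]'
```

```text
clock: 2.78
eef_pos: [373.8, 309.1, 128.9]
tcp_rot: [3.141, 0.001, -3.076]
contact_force: [0.0, 0.5, 0.1]
opening: -0.006
grasp_force: 0.0
```

```bash
python3 -m creep '[{"x":0,"y":0,"z":3,"rx":0,"ry":0,"rz":0,"hand":0},{"x":0,"y":0,"z":3,"rx":0,"ry":0,"rz":0,"hand":0}]';  python3 -m creep '[{"x":0,"y":0,"z":1,"rx":0,"ry":0,"rz":0,"hand":0},{"x":0,"y":0,"z":1,"rx":0,"ry":0,"rz":0,"hand":0}]'; python3 - <<'E'
from h import *
a=cv2.resize(grab_frame("top")[110:270,160:300,::-1],None,fx=3.5,fy=3.5)
b=cv2.resize(grab_frame("side")[120:220,240:360,::-1],None,fx=3,fy=3)
print(a.shape,b.shape)
o=np.zeros((max(a.shape[0],b.shape[0]),a.shape[1]+b.shape[1]-80,3),np.uint8)
o=np.zeros((560,800,3),np.uint8);o[:a.shape[0],:a.shape[1]]=a;o[:300,490:800]=b[:,:310]
cv2.imwrite("pics/a2.png",o)
E
```

```text
clock: 3.02
eef_pos: [373.9, 309.0, 122.9]
tcp_rot: [3.14, 0.001, -3.077]
contact_force: [-1.7, 0.6, 8.3]
opening: 0.002
grasp_force: 4.2
clock: 3.28
eef_pos: [374.0, 309.2, 122.5]
tcp_rot: [3.14, 0.001, -3.078]
contact_force: [-10.8, -4.4, 36.9]
opening: -0.005
grasp_force: 18.7
(560, 490, 3) (300, 360, 3)
```

View pics/a2.png

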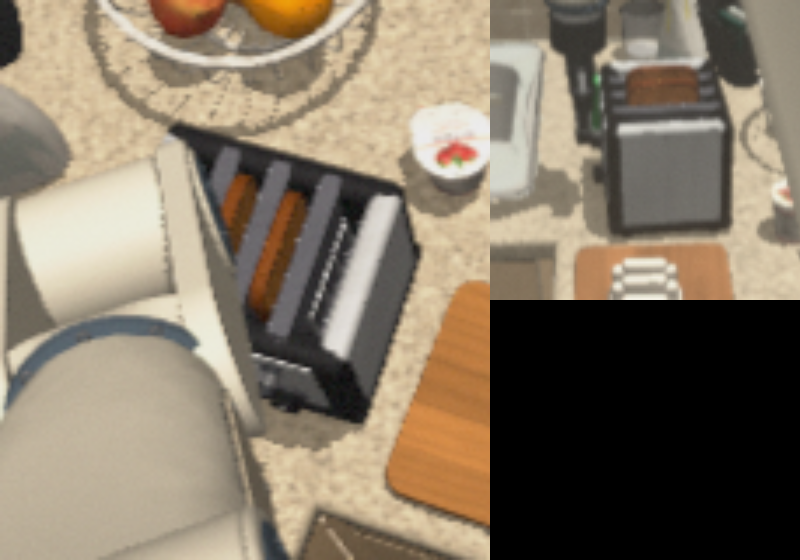

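The lever is at its stop (37 N at z = 122.5) and both slices are raised. I'll back off and move aside for a clear view.

```bash
python3 -m creep '[{"x":0,"y":0,"z":-20,"rx":0,"ry":0,"rz":0,"hand":0},{"x":0,"y":0,"z":-50,"rx":0,"ry":0,"rz":0,"hand":0},{"x":0,"y":0,"z":-50,"rx":0,"ry":0,"rz":0,"hand":0},{"x":0,"y":-60,"z":-20,"rx":0,"ry":0,"rz":0,"hand":30},{"x":0,"y":-60,"z":0,"rx":0,"ry":0,"rz":0,"hand":30},{"x":0,"y":-60,"z":0,"rx":0,"ry":0,"rz":0,"hand":30},{"x":0,"y":-60,"z":0,"rx":0,"ry":0,"rz":0,"hand":30},{"x":0,"y":0,"z":0,"rx":0,"ry":0,"rz":0,"hand":30},{"x":0,"y":0,"z":0,"rx":0,"ry":0,"rz":0,"hand":30}]'; python3 - <<'E'
from h import *
cv2.imwrite("pics/a3.png",cv2.resize(grab_frame("top")[130:245,180:300,::-1],None,fx=5,fy=5,interpolation=cv2.INTER_CUBIC))
E
```

```text
clock: 4.5
eef_pos: [389.2, 69.6, 260.2]
tcp_rot: [3.141, 0.0, -3.079]
contact_force: [-0.7, -0.2, -0.1]
opening: 0.352
grasp_force: 0.0
```

View pics/a3.png

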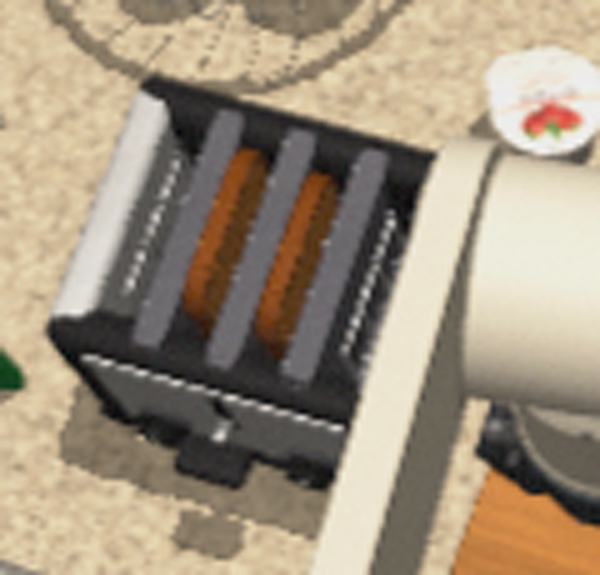

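Both slices are up. Their top edges (bright strips) run from (248,152) to (194,306) for the left slice and from (316,178) to (267,332) for the right one, in the crop.

```bash
python3 - <<'E'
from h import *
c=lambda u,v:(u/5+180,v/5+130)
for a,b in [((248,152),(194,306)),((316,178),(267,332))]:
    A,B=bp("top",c(*a),203),bp("top",c(*b),203);d=A-B;print((A+B)/2,np.linalg.norm(d),np.arctan2(d[1],d[0]))
# model check: toaster (485,312) yaw .065
for dy in (21,-21):
  for dx in (-50,50):
    y=.065;print(pr("top",[485+dx*np.cos(y)-dy*np.sin(y),312+dx*np.sin(y)+dy*np.cos(y),203])*5-np.array([900,650]))
go(481,291.5,235,3.207)
E
```

```text
[477.68516599 330.19026694] 90.70658314717654 0.06818461331383856
[476.2837951  289.09252265] 89.62924758698227 0.08723603562155224
[190.38986196 302.2591307 ]
[250.4082198  133.15653482]
[265.85823101 322.21524046]
[324.28702403 152.22833945]
t 4.55 pos [389.1  70.2 260.2] rpy [ 3.141  0.    -3.077] F [-0.   0.5 -0.4] grip 0.0 open 30.4
turn [ 0.     0.    -0.001] then shift [-106.1  214.8   25.2]
```

```bash
python3 -m creep '[{"x":-20.6,"y":42.6,"z":0,"rx":0,"ry":0,"rz":0,"hand":28},{"x":-20.6,"y":42.6,"z":0,"rx":0,"ry":0,"rz":0,"hand":28},{"x":-20.6,"y":42.6,"z":0,"rx":0,"ry":0,"rz":0,"hand":28},{"x":-20.6,"y":42.6,"z":0,"rx":0,"ry":0,"rz":0,"hand":28},{"x":-20.6,"y":42.6,"z":0,"rx":0,"ry":0,"rz":0,"hand":28},{"x":0,"y":0,"z":20,"rx":0,"ry":0,"rz":0,"hand":28},{"x":0,"y":0,"z":20,"rx":0,"ry":0,"rz":0,"hand":28},{"x":0,"y":0,"z":0,"rx":0,"ry":0,"rz":0,"hand":28},{"x":0,"y":0,"z":0,"rx":0,"ry":0,"rz":0,"hand":28}]'; python3 - <<'E'
from h import *
go(478,289.7,181,3.21)
E
```

```text
clock: 5.68
eef_pos: [477.9, 289.9, 220.6]
tcp_rot: [3.141, 0.0, -3.076]
contact_force: [0.2, 0.5, 0.3]
opening: 0.325
grasp_force: 0.0
t 5.67 pos [477.9 289.9 220.6] rpy [ 3.141  0.    -3.076] F [0.2 0.5 0.3] grip 0.0 open 27.7
turn [ 0.     0.    -0.003] then shift [-0.1 -0.2 39.6]
```

```bash
python3 -m creep '[{"x":0,"y":0,"z":20,"rx":0,"ry":0,"rz":0,"hand":28},{"x":0,"y":0,"z":10,"rx":0,"ry":0,"rz":0,"hand":28},{"x":0,"y":0,"z":9,"rx":0,"ry":0,"rz":0,"hand":28},{"x":0,"y":0,"z":0,"rx":0,"ry":0,"rz":0,"hand":28},{"x":0,"y":0,"z":0,"rx":0,"ry":0,"rz":0,"hand":8},{"x":0,"y":0,"z":0,"rx":0,"ry":0,"rz":0,"hand":8},{"x":0,"y":0,"z":0,"rx":0,"ry":0,"rz":0,"hand":8},{"x":0,"y":0,"z":0,"rx":0,"ry":0,"rz":0,"hand":8},{"x":0,"y":0,"z":0,"rx":0,"ry":0,"rz":0,"hand":8},{"x":0,"y":0,"z":0,"rx":0,"ry":0,"rz":0,"hand":8}]' 25
```

```text
clock: 6.92
eef_pos: [478.3, 291.4, 182.1]
tcp_rot: [3.137, 0.001, -3.078]
contact_force: [-3.4, 11.3, -0.8]
opening: 0.156
grasp_force: 24.9
```

```bash
python3 -m creep '[{"x":0,"y":1.5,"z":0,"rx":0,"ry":0,"rz":0,"hand":8},{"x":0,"y":0,"z":-8,"rx":0,"ry":0,"rz":0,"hand":8},{"x":0,"y":0,"z":-8,"rx":0,"ry":0,"rz":0,"hand":8},{"x":0,"y":0,"z":-8,"rx":0,"ry":0,"rz":0,"hand":8},{"x":0,"y":0,"z":-8,"rx":0,"ry":0,"rz":0,"hand":8},{"x":0,"y":0,"z":-8,"rx":0,"ry":0,"rz":0,"hand":8},{"x":0,"y":0,"z":-8,"rx":0,"ry":0,"rz":0,"hand":8},{"x":0,"y":0,"z":-10,"rx":0,"ry":0,"rz":0,"hand":8},{"x":0,"y":0,"z":-10,"rx":0,"ry":0,"rz":0,"hand":8},{"x":0,"y":0,"z":-10,"rx":0,"ry":0,"rz":0,"hand":8},{"x":0,"y":0,"z":-15,"rx":0,"ry":0,"rz":0,"hand":8},{"x":0,"y":0,"z":-15,"rx":0,"ry":0,"rz":0,"hand":8},{"x":0,"y":0,"z":0,"rx":0,"ry":0,"rz":0,"hand":8}]'; python3 - <<'E'
from h import *
go(478,289.7,281,3.21)
cv2.imwrite("pics/s4.png",grab_frame("side")[...,::-1]);cv2.imwrite("pics/t4.png",grab_frame("top")[...,::-1])
a=cv2.imread("pics/s4.png")[60:240,230:370];b=cv2.imread("pics/t4.png")[160:300,260:400]
o=np.zeros((540,800,3),np.uint8);o[:540,:420]=cv2.resize(a,(420,540));o[:380,420:]=cv2.resize(b,(380,380))
cv2.imwrite("pics/a4.png",o)
E
```

```text
clock: 8.55
eef_pos: [478.7, 290.6, 290.8]
tcp_rot: [3.14, 0.002, -3.077]
contact_force: [-0.2, -0.2, -0.4]
opening: 0.144
grasp_force: 29.8
t 8.55 pos [478.7 290.6 290.8] rpy [ 3.140e+00  2.000e-03 -3.077e+00] F [-0.2 -0.2 -0.4] grip 29.8 open 12.3
turn [ 0.001  0.002 -0.004] then shift [ 0.8 -0.8  9.8]
```

View pics/a4.png

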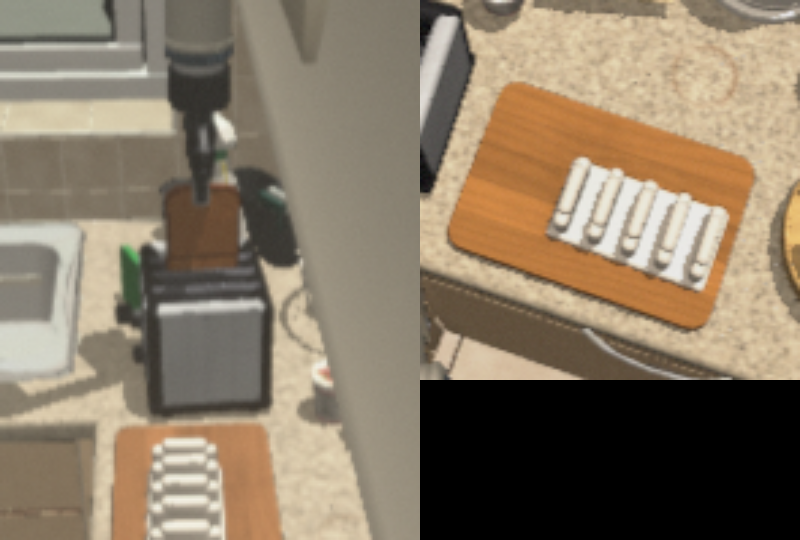

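```bash
cat >> h.py <<'E'
def rackshift(im):
    T=cv2.imread("pics/top0.png")[212:275,300:382];S=im[190:300,270:410]
    m=cv2.matchTemplate(S,T,cv2.TM_CCOEFF_NORMED);_,v,_,l=cv2.minMaxLoc(m);print("rack px shift",l[0]-30,l[1]-22,"score",round(v,3))
E
python3 - <<'E'
from h import *
rackshift(cv2.imread("pics/t4.png"))
go(441,-73.7,290,3.152)
E
```

```text
rack px shift 0 0 score 0.998
t 8.65 pos [477.9 290.1 289.1] rpy [ 3.142  0.    -3.077] F [ 0.1  0.6 -0.5] grip 29.8 open 11.8
turn [0.    0.    0.054] then shift [  40.7 -363.4   -0.9]
```

```bash
python3 -m creep '[{"x":0,"y":0,"z":0,"rx":0,"ry":0,"rz":0.054,"hand":8},{"x":4.1,"y":-36.3,"z":0,"rx":0,"ry":0,"rz":0,"hand":8},{"x":4.1,"y":-36.3,"z":0,"rx":0,"ry":0,"rz":0,"hand":8},{"x":4.1,"y":-36.3,"z":0,"rx":0,"ry":0,"rz":0,"hand":8},{"x":4.1,"y":-36.3,"z":0,"rx":0,"ry":0,"rz":0,"hand":8},{"x":4.1,"y":-36.3,"z":0,"rx":0,"ry":0,"rz":0,"hand":8},{"x":4.1,"y":-36.3,"z":0,"rx":0,"ry":0,"rz":0,"hand":8},{"x":4.1,"y":-36.3,"z":0,"rx":0,"ry":0,"rz":0,"hand":8},{"x":4.1,"y":-36.3,"z":0,"rx":0,"ry":0,"rz":0,"hand":8},{"x":4.1,"y":-36.3,"z":0,"rx":0,"ry":0,"rz":0,"hand":8},{"x":4.1,"y":-36.3,"z":0,"rx":0,"ry":0,"rz":0,"hand":8},{"x":0,"y":0,"z":30,"rx":0,"ry":0,"rz":0,"hand":8},{"x":0,"y":0,"z":30,"rx":0,"ry":0,"rz":0,"hand":8},{"x":0,"y":0,"z":30,"rx":0,"ry":0,"rz":0,"hand":8},{"x":0,"y":0,"z":15,"rx":0,"ry":0,"rz":0,"hand":8},{"x":0,"y":0,"z":0,"rx":0,"ry":0,"rz":0,"hand":8},{"x":0,"y":0,"z":0,"rx":0,"ry":0,"rz":0,"hand":8}]'; python3 - <<'E'
from h import *
go(441,-73.7,111,3.152)
cv2.imwrite("pics/s5.png",grab_frame("side")[...,::-1]);t=grab_frame("top")[...,::-1]
a=cv2.imread("pics/s5.png")[160:270,250:350]
o=np.zeros((550,800,3),np.uint8);o[:550,:500]=cv2.resize(a,(500,550),interpolation=cv2.INTER_CUBIC);o[:300,500:]=cv2.resize(t[180:290,290:400],(300,300))
cv2.imwrite("pics/a5.png",o)
E
```

```text
clock: 10.78
eef_pos: [441.4, -73.3, 184.9]
tcp_rot: [-3.141, 0.001, -3.131]
contact_force: [0.2, 0.4, -1.0]
opening: 0.144
grasp_force: 29.8
t 10.78 pos [441.4 -73.3 184.9] rpy [-3.141e+00  1.000e-03 -3.131e+00] F [ 0.2  0.4 -1. ] grip 29.8 open 12.3
turn [-0.     0.001 -0.   ] then shift [ 0.4 -0.4 73.9]
```

View pics/a5.png

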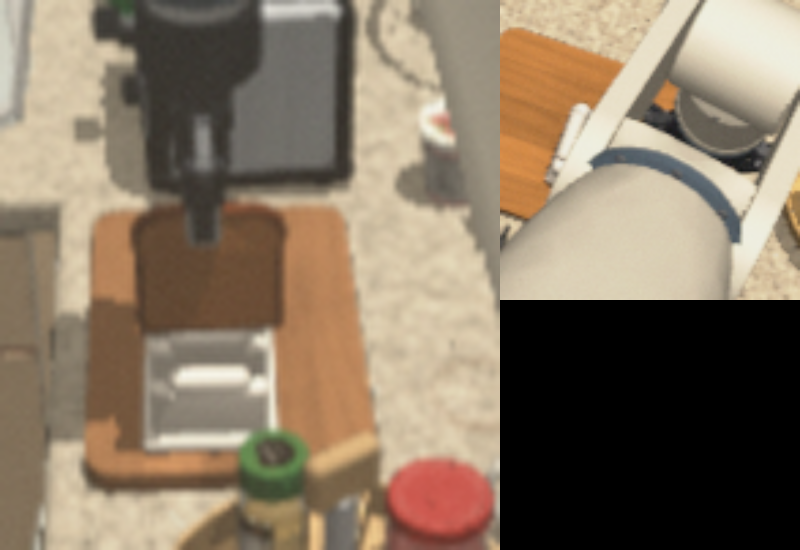

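The slice hangs square above the rack. Its bottom edge is at row 328 of the crop, and the near partition's top is at about (212,377). I'll check the side camera against the model.

```bash
python3 - <<'E'
from h import *
c=lambda p:(p-np.array([250,160]))*5
for n,X in [("p5 topmid",(440,-93,87.5)),("p4 topmid",(440,-55,87.5)),("foot near edge L",(394.5,-107.5,33.5)),("foot near R",(486.5,-107.5,33.5)),("slice bot L",(391,-80,106)),("slice bot R",(491,-80,106)),("slice top L",(391,-73.5,206)),("p5 L",(404,-93,87.5)),("p5R",(477,-93,87.5))]: print(n,c(pr("side",X)).round(0))
E
```

```text
p5 topmid [201. 365.]
p4 topmid [199. 328.]
foot near edge L [135. 444.]
foot near R [273. 438.]
slice bot L [125. 334.]
slice bot R [277. 328.]
slice top L [119. 206.]
p5 L [146. 368.]
p5R [257. 363.]
```

```bash
python3 -m creep '[{"x":3,"y":-1,"z":10,"rx":0,"ry":0,"rz":0,"hand":8},{"x":0,"y":0,"z":5,"rx":0,"ry":0,"rz":0,"hand":8},{"x":0,"y":0,"z":4,"rx":0,"ry":0,"rz":0,"hand":8},{"x":0,"y":0,"z":4,"rx":0,"ry":0,"rz":0,"hand":8},{"x":0,"y":0,"z":4,"rx":0,"ry":0,"rz":0,"hand":8},{"x":0,"y":0,"z":4,"rx":0,"ry":0,"rz":0,"hand":8},{"x":0,"y":0,"z":0,"rx":0,"ry":0,"rz":0,"hand":8}]'
```

```text
clock: 11.75
eef_pos: [437.5, -74.2, 152.7]
tcp_rot: [3.142, -0.001, -3.131]
contact_force: [0.0, 0.6, -0.4]
opening: 0.148
grasp_force: 29.8
```

```bash
python3 -m creep '[{"x":0,"y":0,"z":6,"rx":0,"ry":0,"rz":0,"hand":8},{"x":0,"y":0,"z":6,"rx":0,"ry":0,"rz":0,"hand":8},{"x":0,"y":0,"z":6,"rx":0,"ry":0,"rz":0,"hand":8},{"x":0,"y":0,"z":6,"rx":0,"ry":0,"rz":0,"hand":8},{"x":0,"y":0,"z":5,"rx":0,"ry":0,"rz":0,"hand":8},{"x":0,"y":0,"z":3,"rx":0,"ry":0,"rz":0,"hand":8},{"x":0,"y":0,"z":2,"rx":0,"ry":0,"rz":0,"hand":8},{"x":0,"y":0,"z":0,"rx":0,"ry":0,"rz":0,"hand":8}]'; python3 -m creep '[{"x":0,"y":0,"z":2,"rx":0,"ry":0,"rz":0,"hand":8},{"x":0,"y":0,"z":2,"rx":0,"ry":0,"rz":0,"hand":8}]'
```

```text
clock: 12.75
eef_pos: [437.7, -74.3, 119.0]
tcp_rot: [3.142, -0.0, -3.131]
contact_force: [-0.0, -0.9, -0.9]
opening: 0.147
grasp_force: 29.9
clock: 13.0
eef_pos: [437.8, -74.3, 115.0]
tcp_rot: [-3.142, 0.0, -3.131]
contact_force: [-0.2, 0.3, -0.4]
opening: 0.146
grasp_force: 29.9
```

```bash
python3 -m creep '[{"x":0,"y":0,"z":1.5,"rx":0,"ry":0,"rz":0,"hand":8},{"x":0,"y":0,"z":1.5,"rx":0,"ry":0,"rz":0,"hand":8}]'; python3 -m creep '[{"x":0,"y":0,"z":1,"rx":0,"ry":0,"rz":0,"hand":8},{"x":0,"y":0,"z":1,"rx":0,"ry":0,"rz":0,"hand":8}]'
```

```text
clock: 13.25
eef_pos: [437.7, -74.2, 112.5]
tcp_rot: [3.142, -0.0, -3.131]
contact_force: [-8.2, 1.4, 27.5]
opening: 0.144
grasp_force: 33.7
clock: 13.5
eef_pos: [437.8, -74.2, 112.4]
tcp_rot: [3.141, -0.0, -3.131]
contact_force: [-16.5, 2.8, 54.4]
opening: 0.148
grasp_force: 37.4
```

Seated at 112.5. I'll ease off, release, rise, and return for the second slice.

```bash
python3 -m creep '[{"x":0,"y":0,"z":-3,"rx":0,"ry":0,"rz":0,"hand":8},{"x":0,"y":0,"z":0,"rx":0,"ry":0,"rz":0,"hand":26},{"x":0,"y":0,"z":0,"rx":0,"ry":0,"rz":0,"hand":26},{"x":0,"y":0,"z":0,"rx":0,"ry":0,"rz":0,"hand":26},{"x":0,"y":0,"z":-10,"rx":0,"ry":0,"rz":0,"hand":26},{"x":0,"y":0,"z":-20,"rx":0,"ry":0,"rz":0,"hand":26},{"x":0,"y":0,"z":-40,"rx":0,"ry":0,"rz":0,"hand":26},{"x":0,"y":0,"z":-40,"rx":0,"ry":0,"rz":0,"hand":26},{"x":0,"y":0,"z":-30,"rx":0,"ry":0,"rz":0,"hand":26},{"x":0,"y":0,"z":0,"rx":0,"ry":0,"rz":-0.06,"hand":26},{"x":0,"y":40,"z":0,"rx":0,"ry":0,"rz":0,"hand":26},{"x":0,"y":40,"z":0,"rx":0,"ry":0,"rz":0,"hand":26},{"x":0,"y":40,"z":0,"rx":0,"ry":0,"rz":0,"hand":26},{"x":0,"y":40,"z":0,"rx":0,"ry":0,"rz":0,"hand":26},{"x":0,"y":40,"z":0,"rx":0,"ry":0,"rz":0,"hand":26},{"x":0,"y":40,"z":0,"rx":0,"ry":0,"rz":0,"hand":26},{"x":0,"y":40,"z":0,"rx":0,"ry":0,"rz":0,"hand":26},{"x":0,"y":40,"z":0,"rx":0,"ry":0,"rz":0,"hand":26},{"x":0,"y":40,"z":0,"rx":0,"ry":0,"rz":0,"hand":26},{"x":0,"y":0,"z":0,"rx":0,"ry":0,"rz":0,"hand":26}]'; python3 - <<'E'
from h import *
go(477,332,220,3.21)
t=grab_frame("top")[...,::-1];s=grab_frame("side")[...,::-1]
o=np.zeros((550,800,3),np.uint8);o[:550,:500]=cv2.resize(s[160:270,250:350],(500,550),interpolation=cv2.INTER_CUBIC);o[:300,500:]=cv2.resize(t[180:290,290:400],(300,300))
cv2.imwrite("pics/a6.png",o)
E
```

```text
clock: 16.0
eef_pos: [412.3, 286.9, 253.6]
tcp_rot: [3.141, 0.0, -3.069]
contact_force: [-0.1, -1.0, 0.3]
opening: 0.304
grasp_force: 0.0
t 16.0 pos [412.3 286.9 253.6] rpy [ 3.141  0.    -3.069] F [-0.1 -1.   0.3] grip 0.0 open 26.0
turn [0.001 0.    0.005] then shift [-67.7  40.5  33.6]
```

View pics/a6.png

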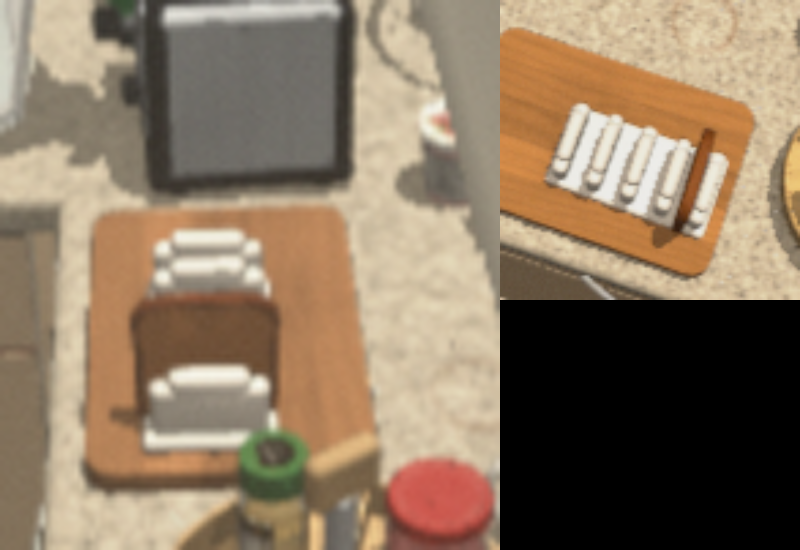

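The first slice stands upright in the end gap of the rack. Now the second slice.

```bash
python3 -m creep '[{"x":-22.5,"y":13.5,"z":0,"rx":0,"ry":0,"rz":0,"hand":28},{"x":-22.5,"y":13.5,"z":0,"rx":0,"ry":0,"rz":0,"hand":28},{"x":-22.5,"y":13.5,"z":0,"rx":0,"ry":0,"rz":0,"hand":28},{"x":0,"y":0,"z":33,"rx":0,"ry":0,"rz":0,"hand":28},{"x":0,"y":0,"z":20,"rx":0,"ry":0,"rz":0,"hand":28},{"x":0,"y":0,"z":10,"rx":0,"ry":0,"rz":0,"hand":28},{"x":0,"y":0,"z":9,"rx":0,"ry":0,"rz":0,"hand":28},{"x":0,"y":0,"z":0,"rx":0,"ry":0,"rz":0,"hand":28},{"x":0,"y":0,"z":0,"rx":0,"ry":0,"rz":0,"hand":8},{"x":0,"y":0,"z":0,"rx":0,"ry":0,"rz":0,"hand":8},{"x":0,"y":0,"z":0,"rx":0,"ry":0,"rz":0,"hand":8},{"x":0,"y":0,"z":0,"rx":0,"ry":0,"rz":0,"hand":8},{"x":0,"y":0,"z":0,"rx":0,"ry":0,"rz":0,"hand":8}]' 25
```

```text
clock: 17.73
eef_pos: [477.2, 333.2, 182.3]
tcp_rot: [3.136, 0.002, -3.072]
contact_force: [-2.8, 11.7, -1.7]
opening: 0.156
grasp_force: 26.2
```

```bash
python3 -m creep '[{"x":0,"y":1.5,"z":0,"rx":0,"ry":0,"rz":0,"hand":8},{"x":0,"y":0,"z":-8,"rx":0,"ry":0,"rz":0,"hand":8},{"x":0,"y":0,"z":-8,"rx":0,"ry":0,"rz":0,"hand":8},{"x":0,"y":0,"z":-8,"rx":0,"ry":0,"rz":0,"hand":8},{"x":0,"y":0,"z":-8,"rx":0,"ry":0,"rz":0,"hand":8},{"x":0,"y":0,"z":-8,"rx":0,"ry":0,"rz":0,"hand":8},{"x":0,"y":0,"z":-8,"rx":0,"ry":0,"rz":0,"hand":8},{"x":0,"y":0,"z":-10,"rx":0,"ry":0,"rz":0,"hand":8},{"x":0,"y":0,"z":-10,"rx":0,"ry":0,"rz":0,"hand":8},{"x":0,"y":0,"z":-10,"rx":0,"ry":0,"rz":0,"hand":8},{"x":0,"y":0,"z":-15,"rx":0,"ry":0,"rz":0,"hand":8},{"x":0,"y":0,"z":-15,"rx":0,"ry":0,"rz":0,"hand":8},{"x":0,"y":0,"z":0,"rx":0,"ry":0,"rz":0,"hand":8}]'; python3 - <<'E'
from h import *
rackshift(grab_frame("top")[...,::-1])
go(438,1.8,290,3.152)
E
```

```text
clock: 19.35
eef_pos: [477.6, 331.9, 290.8]
tcp_rot: [3.14, 0.002, -3.071]
contact_force: [-0.6, 0.6, -0.2]
opening: 0.142
grasp_force: 31.4
rack px shift 0 0 score 0.861
t 19.4 pos [477.1 331.6 289.8] rpy [ 3.141e+00  1.000e-03 -3.071e+00] F [-0.4  0.  -1. ] grip 31.4 open 12.3
turn [0.001 0.001 0.06 ] then shift [ 4.260e+01 -3.294e+02 -2.000e-01]
```

```bash
python3 -m creep '[{"x":0,"y":0,"z":0,"rx":0,"ry":0,"rz":0.06,"hand":8},{"x":4.7,"y":-36.6,"z":0,"rx":0,"ry":0,"rz":0,"hand":8},{"x":4.7,"y":-36.6,"z":0,"rx":0,"ry":0,"rz":0,"hand":8},{"x":4.7,"y":-36.6,"z":0,"rx":0,"ry":0,"rz":0,"hand":8},{"x":4.7,"y":-36.6,"z":0,"rx":0,"ry":0,"rz":0,"hand":8},{"x":4.7,"y":-36.6,"z":0,"rx":0,"ry":0,"rz":0,"hand":8},{"x":4.7,"y":-36.6,"z":0,"rx":0,"ry":0,"rz":0,"hand":8},{"x":4.7,"y":-36.6,"z":0,"rx":0,"ry":0,"rz":0,"hand":8},{"x":4.7,"y":-36.6,"z":0,"rx":0,"ry":0,"rz":0,"hand":8},{"x":4.7,"y":-36.6,"z":0,"rx":0,"ry":0,"rz":0,"hand":8},{"x":0,"y":0,"z":30,"rx":0,"ry":0,"rz":0,"hand":8},{"x":0,"y":0,"z":30,"rx":0,"ry":0,"rz":0,"hand":8},{"x":0,"y":0,"z":30,"rx":0,"ry":0,"rz":0,"hand":8},{"x":0,"y":0,"z":15,"rx":0,"ry":0,"rz":0,"hand":8},{"x":0,"y":0,"z":0,"rx":0,"ry":0,"rz":0,"hand":8}]'; python3 - <<'E'
from h import *
go(438,1.5,170,3.152)
rackshift(grab_frame("top")[...,::-1])
a=cv2.imread("pics/s5.png").astype(int);s=grab_frame("side")[...,::-1];cv2.imwrite("pics/s7.png",s)
d=np.abs(a-s)[235:255,275:310];print("near-foot diff",d.mean().round(1))
E
```

```text
clock: 21.28
eef_pos: [437.2, 1.7, 183.3]
tcp_rot: [-3.142, -0.002, -3.131]
contact_force: [0.6, -0.5, -0.6]
opening: 0.143
grasp_force: 31.3
t 21.27 pos [437.2   1.7 183.3] rpy [-3.142e+00 -2.000e-03 -3.131e+00] F [ 0.6 -0.5 -0.6] grip 31.3 open 12.2
turn [-0.    -0.002 -0.   ] then shift [-0.8 -0.2 13.3]
rack px shift -2 4 score 0.249
near-foot diff 8.6
```

```bash
python3 -m creep '[{"x":0,"y":0,"z":10,"rx":0,"ry":0,"rz":0,"hand":8},{"x":0,"y":0,"z":5,"rx":0,"ry":0,"rz":0,"hand":8},{"x":0,"y":0,"z":4,"rx":0,"ry":0,"rz":0,"hand":8},{"x":0,"y":0,"z":4,"rx":0,"ry":0,"rz":0,"hand":8},{"x":0,"y":0,"z":4,"rx":0,"ry":0,"rz":0,"hand":8},{"x":0,"y":0,"z":4,"rx":0,"ry":0,"rz":0,"hand":8},{"x":0,"y":0,"z":0,"rx":0,"ry":0,"rz":0,"hand":8}]'
```

```text
clock: 22.25
eef_pos: [437.7, 1.7, 152.7]
tcp_rot: [3.142, -0.001, -3.131]
contact_force: [0.6, -0.4, -0.4]
opening: 0.146
grasp_force: 31.3
```

```bash
python3 -m creep '[{"x":0,"y":0,"z":6,"rx":0,"ry":0,"rz":0,"hand":8},{"x":0,"y":0,"z":6,"rx":0,"ry":0,"rz":0,"hand":8},{"x":0,"y":0,"z":6,"rx":0,"ry":0,"rz":0,"hand":8},{"x":0,"y":0,"z":6,"rx":0,"ry":0,"rz":0,"hand":8},{"x":0,"y":0,"z":6,"rx":0,"ry":0,"rz":0,"hand":8},{"x":0,"y":0,"z":5,"rx":0,"ry":0,"rz":0,"hand":8},{"x":0,"y":0,"z":2,"rx":0,"ry":0,"rz":0,"hand":8},{"x":0,"y":0,"z":2,"rx":0,"ry":0,"rz":0,"hand":8}]'; python3 -m creep '[{"x":0,"y":0,"z":1,"rx":0,"ry":0,"rz":0,"hand":8},{"x":0,"y":0,"z":0.5,"rx":0,"ry":0,"rz":0,"hand":8}]'
```

```text
clock: 23.25
eef_pos: [438.0, 1.7, 114.0]
tcp_rot: [-3.142, 0.0, -3.131]
contact_force: [-0.2, 0.6, -0.5]
opening: 0.144
grasp_force: 31.3
clock: 23.5
eef_pos: [437.9, 1.7, 113.0]
tcp_rot: [3.142, -0.0, -3.131]
contact_force: [-4.6, 0.5, 13.4]
opening: 0.145
grasp_force: 33.2
```

```bash
python3 -m creep '[{"x":0,"y":0,"z":-1,"rx":0,"ry":0,"rz":0,"hand":8},{"x":0,"y":0,"z":0,"rx":0,"ry":0,"rz":0,"hand":26},{"x":0,"y":0,"z":0,"rx":0,"ry":0,"rz":0,"hand":26},{"x":0,"y":0,"z":0,"rx":0,"ry":0,"rz":0,"hand":26},{"x":0,"y":0,"z":-10,"rx":0,"ry":0,"rz":0,"hand":26},{"x":0,"y":0,"z":-20,"rx":0,"ry":0,"rz":0,"hand":26},{"x":0,"y":0,"z":-40,"rx":0,"ry":0,"rz":0,"hand":26},{"x":0,"y":0,"z":-40,"rx":0,"ry":0,"rz":0,"hand":26},{"x":0,"y":0,"z":-40,"rx":0,"ry":0,"rz":0,"hand":26},{"x":-11.5,"y":-45,"z":0,"rx":0,"ry":0,"rz":0,"hand":45},{"x":-11.5,"y":-45,"z":0,"rx":0,"ry":0,"rz":0,"hand":45},{"x":-11.5,"y":-45,"z":0,"rx":0,"ry":0,"rz":0,"hand":45},{"x":-11.5,"y":-45,"z":0,"rx":0,"ry":0,"rz":0,"hand":45},{"x":-11.5,"y":-45,"z":0,"rx":0,"ry":0,"rz":0,"hand":45},{"x":-11.5,"y":-45,"z":0,"rx":0,"ry":0,"rz":0,"hand":45},{"x":0,"y":0,"z":0,"rx":0,"ry":0,"rz":0,"hand":45}]'; python3 -m creep '[{"x":0,"y":0,"z":0,"rx":0,"ry":0,"rz":0.177,"hand":45},{"x":0,"y":0,"z":0,"rx":0,"ry":0,"rz":0.177,"hand":45},{"x":0,"y":0,"z":0,"rx":0,"ry":0,"rz":0.177,"hand":45},{"x":0,"y":0,"z":0,"rx":0,"ry":0,"rz":0.177,"hand":45},{"x":0,"y":0,"z":0,"rx":0,"ry":0,"rz":0.177,"hand":45},{"x":0,"y":0,"z":0,"rx":0,"ry":0,"rz":0.177,"hand":45},{"x":0,"y":0,"z":0,"rx":0,"ry":0,"rz":0.177,"hand":45},{"x":0,"y":0,"z":0,"rx":0,"ry":0,"rz":0.177,"hand":45},{"x":0,"y":0,"z":0,"rx":0,"ry":0,"rz":0.177,"hand":45},{"x":0,"y":0,"z":0,"rx":0,"ry":0,"rz":0.177,"hand":45},{"x":0,"y":0,"z":0,"rx":0,"ry":0,"rz":0.177,"hand":45},{"x":0,"y":0,"z":0,"rx":0,"ry":0,"rz":0.177,"hand":45},{"x":0,"y":0,"z":0,"rx":0,"ry":0,"rz":0.177,"hand":45},{"x":0,"y":0,"z":0,"rx":0,"ry":0,"rz":0.177,"hand":45},{"x":0,"y":0,"z":0,"rx":0,"ry":0,"rz":0.177,"hand":45},{"x":0,"y":0,"z":0,"rx":0,"ry":0,"rz":0,"hand":45}]'; python3 - <<'E'
from h import *
go(507,-272,155,0.5);print(sense()["qpos"].round(2))
t=grab_frame("top")[...,::-1];s=grab_frame("side")[...,::-1];rackshift(t)
o=np.zeros((600,800,3),np.uint8);o[:600,:480]=cv2.resize(s[190:340,240:360],(480,600),interpolation=cv2.INTER_CUBIC);o[:320,480:]=cv2.resize(t[180:290,290:400],(320,320))
cv2.imwrite("pics/a8.png",o)
E
```

```text
clock: 25.5
eef_pos: [510.1, -270.2, 263.9]
tcp_rot: [-3.141, 0.001, -3.134]
contact_force: [-0.0, 0.0, 0.4]
opening: 0.53
grasp_force: 0.0
clock: 27.5
eef_pos: [509.4, -266.6, 264.0]
tcp_rot: [-3.141, -0.0, 0.499]
contact_force: [0.2, -0.8, 0.3]
opening: 0.525
grasp_force: 0.0
t 27.5 pos [ 509.4 -266.6  264. ] rpy [-3.141 -0.     0.499] F [ 0.2 -0.8  0.3] grip 0.0 open 44.9
turn [-0.    -0.    -0.001] then shift [ -4.7   3.5 109. ]
[-0.48  0.25  1.71  0.    1.19  0.59]
rack px shift 0 0 score 0.686
```

View pics/a8.png

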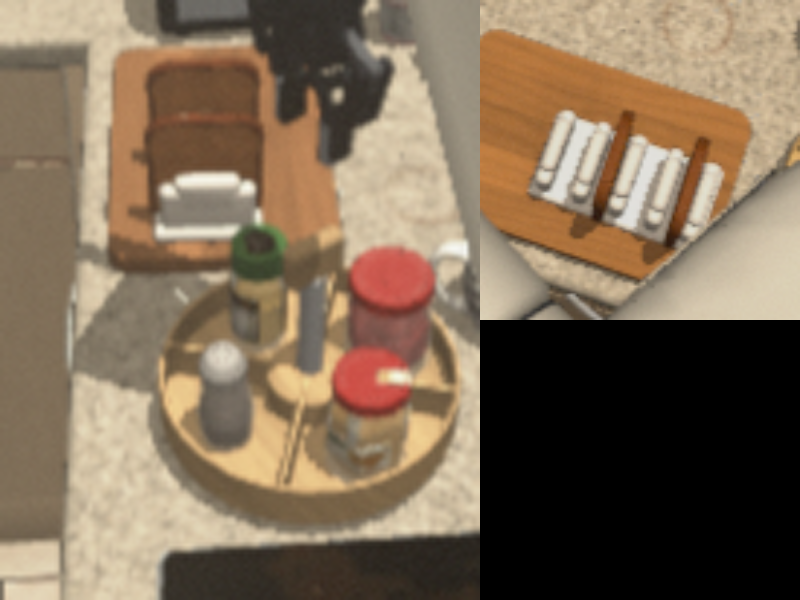

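Both slices stand upright in gaps of their own. Next I descend onto the handle bar and grip it.

```bash
python3 -m creep '[{"x":-4.7,"y":3.5,"z":20,"rx":0,"ry":0,"rz":0,"hand":45},{"x":0,"y":0,"z":30,"rx":0,"ry":0,"rz":0,"hand":45},{"x":0,"y":0,"z":25,"rx":0,"ry":0,"rz":0,"hand":45},{"x":0,"y":0,"z":20,"rx":0,"ry":0,"rz":0,"hand":45},{"x":0,"y":0,"z":15,"rx":0,"ry":0,"rz":0,"hand":45},{"x":0,"y":0,"z":0,"rx":0,"ry":0,"rz":0,"hand":45},{"x":0,"y":0,"z":0,"rx":0,"ry":0,"rz":0,"hand":10},{"x":0,"y":0,"z":0,"rx":0,"ry":0,"rz":0,"hand":10},{"x":0,"y":0,"z":0,"rx":0,"ry":0,"rz":0,"hand":10},{"x":0,"y":0,"z":0,"rx":0,"ry":0,"rz":0,"hand":10},{"x":0,"y":0,"z":0,"rx":0,"ry":0,"rz":0,"hand":10}]' 30
```

```text
clock: 28.98
eef_pos: [508.9, -275.3, 154.9]
tcp_rot: [3.136, -0.002, 0.497]
contact_force: [2.9, -10.4, -4.3]
opening: 0.177
grasp_force: 36.2
```

```bash
python3 -m creep '[{"x":0,"y":3.5,"z":0,"rx":0,"ry":0,"rz":0,"hand":10},{"x":0,"y":0,"z":0,"rx":0,"ry":0,"rz":-0.05,"hand":10},{"x":0,"y":0,"z":0,"rx":0,"ry":0,"rz":-0.1,"hand":10},{"x":0,"y":0,"z":0,"rx":0,"ry":0,"rz":-0.1,"hand":10},{"x":0,"y":0,"z":0,"rx":0,"ry":0,"rz":-0.1,"hand":10},{"x":0,"y":0,"z":0,"rx":0,"ry":0,"rz":-0.1,"hand":10},{"x":0,"y":0,"z":0,"rx":0,"ry":0,"rz":0,"hand":10}]' 35
```

```text
clock: 29.85
eef_pos: [510.1, -276.7, 154.8]
tcp_rot: [3.138, -0.0, 0.946]
contact_force: [3.5, -2.0, 5.0]
opening: 0.184
grasp_force: 37.5
```

Turning works with little side force. The remaining turn is about 2.2 rad.

```bash
python3 -m creep '[{"x":0,"y":0,"z":0,"rx":0,"ry":0,"rz":-0.06,"hand":10},{"x":0,"y":0,"z":0,"rx":0,"ry":0,"rz":-0.12,"hand":10},{"x":0,"y":0,"z":0,"rx":0,"ry":0,"rz":-0.13,"hand":10},{"x":0,"y":0,"z":0,"rx":0,"ry":0,"rz":-0.13,"hand":10},{"x":0,"y":0,"z":0,"rx":0,"ry":0,"rz":-0.13,"hand":10},{"x":0,"y":0,"z":0,"rx":0,"ry":0,"rz":-0.13,"hand":10},{"x":0,"y":0,"z":0,"rx":0,"ry":0,"rz":-0.13,"hand":10},{"x":0,"y":0,"z":0,"rx":0,"ry":0,"rz":-0.13,"hand":10},{"x":0,"y":0,"z":0,"rx":0,"ry":0,"rz":-0.13,"hand":10},{"x":0,"y":0,"z":0,"rx":0,"ry":0,"rz":0,"hand":10}]'; python3 -m creep '[{"x":0,"y":0,"z":0,"rx":0,"ry":0,"rz":-0.13,"hand":10},{"x":0,"y":0,"z":0,"rx":0,"ry":0,"rz":-0.13,"hand":10},{"x":0,"y":0,"z":0,"rx":0,"ry":0,"rz":-0.13,"hand":10},{"x":0,"y":0,"z":0,"rx":0,"ry":0,"rz":-0.13,"hand":10},{"x":0,"y":0,"z":0,"rx":0,"ry":0,"rz":-0.13,"hand":10},{"x":0,"y":0,"z":0,"rx":0,"ry":0,"rz":-0.13,"hand":10},{"x":0,"y":0,"z":0,"rx":0,"ry":0,"rz":-0.13,"hand":10},{"x":0,"y":0,"z":0,"rx":0,"ry":0,"rz":-0.13,"hand":10},{"x":0,"y":0,"z":0,"rx":0,"ry":0,"rz":-0.05,"hand":10},{"x":0,"y":0,"z":0,"rx":0,"ry":0,"rz":0,"hand":10},{"x":0,"y":0,"z":0,"rx":0,"ry":0,"rz":0,"hand":10},{"x":0,"y":0,"z":0,"rx":0,"ry":0,"rz":0,"hand":10}]'
```

```text
clock: 31.1
eef_pos: [514.3, -277.1, 154.9]
tcp_rot: [3.133, 0.008, 2.036]
contact_force: [21.6, -2.0, -8.8]
opening: 0.179
grasp_force: 35.7
clock: 32.6
eef_pos: [516.4, -273.6, 154.9]
tcp_rot: [3.139, 0.014, 3.123]
contact_force: [32.9, 16.9, -9.6]
opening: 0.183
grasp_force: 35.5
```

```bash
python3 -m creep '[{"x":-5,"y":1,"z":0,"rx":0,"ry":0,"rz":0,"hand":10},{"x":0,"y":0,"z":0,"rx":0,"ry":0,"rz":0,"hand":45},{"x":0,"y":0,"z":0,"rx":0,"ry":0,"rz":0,"hand":45},{"x":0,"y":0,"z":0,"rx":0,"ry":0,"rz":0,"hand":45},{"x":0,"y":0,"z":0,"rx":0,"ry":0,"rz":0,"hand":45},{"x":0,"y":0,"z":-20,"rx":0,"ry":0,"rz":0,"hand":45},{"x":0,"y":0,"z":-40,"rx":0,"ry":0,"rz":0,"hand":45},{"x":0,"y":0,"z":-40,"rx":0,"ry":0,"rz":0,"hand":45},{"x":0,"y":60,"z":0,"rx":0,"ry":0,"rz":0,"hand":85},{"x":0,"y":60,"z":0,"rx":0,"ry":0,"rz":0,"hand":85},{"x":0,"y":60,"z":0,"rx":0,"ry":0,"rz":0,"hand":85},{"x":0,"y":60,"z":0,"rx":0,"ry":0,"rz":0,"hand":85},{"x":0,"y":0,"z":0,"rx":0,"ry":0,"rz":0,"hand":85},{"x":0,"y":0,"z":0,"rx":0,"ry":0,"rz":0,"hand":85}]'; python3 - <<'E'
from h import *
go(440,-274,200,np.pi)
t=grab_frame("top")[...,::-1];cv2.imwrite("pics/t9.png",t)
cv2.imwrite("pics/a9.png",cv2.resize(t[170:300,290:480],None,fx=4,fy=4,interpolation=cv2.INTER_CUBIC))
E
```

```text
clock: 34.35
eef_pos: [517.4, -35.3, 253.6]
tcp_rot: [-3.141, 0.0, 3.128]
contact_force: [-0.1, -1.0, -0.1]
opening: 0.998
grasp_force: 0.0
t 34.35 pos [517.4 -35.3 253.6] rpy [-3.141  0.     3.128] F [-0.1 -1.  -0.1] grip 0.0 open 85.2
turn [-0.     0.    -0.014] then shift [  77.4 -238.7   53.6]
```

View pics/a9.png

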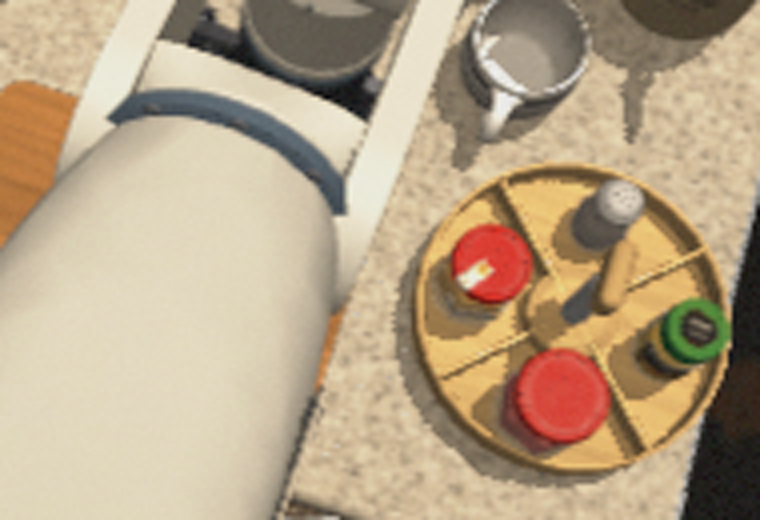

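The jam is now on the near side, with its lid at (563,396) in the crop; all four condiments are standing.

```bash
python3 - <<'E'
from h import *
j=bp("top",(430.75,269.0),108);print("jam",j,"handle",bp("top",(444.5,238.75),183),"honey",bp("top",(290+492/4,170+264/4),108),"spice",bp("top",(290+697/4,170+330/4),121))
go(j[0],j[1]-1,180,np.pi)
E
```

```text
jam [ 437.07858917 -273.27689184] handle [ 508.44025536 -273.59520084] honey [ 509.81429763 -203.13879762] spice [ 507.35044236 -345.71033707]
t 34.4 pos [517.5 -35.9 253.6] rpy [-3.141  0.     3.126] F [ 0.2 -0.3 -0.3] grip 0.0 open 84.9
turn [-0.     0.    -0.015] then shift [  80.4 -238.4   73.6]
```

```bash
python3 -m creep '[{"x":0,"y":0,"z":0,"rx":0,"ry":0,"rz":-0.015,"hand":85},{"x":27,"y":-20,"z":0,"rx":0,"ry":0,"rz":0,"hand":85},{"x":27,"y":-43.7,"z":0,"rx":0,"ry":0,"rz":0,"hand":85},{"x":26,"y":-43.7,"z":0,"rx":0,"ry":0,"rz":0,"hand":85},{"x":0,"y":-43.7,"z":0,"rx":0,"ry":0,"rz":0,"hand":85},{"x":0,"y":-43.7,"z":0,"rx":0,"ry":0,"rz":0,"hand":85},{"x":0,"y":-43.8,"z":0,"rx":0,"ry":0,"rz":0,"hand":85},{"x":0,"y":0,"z":40,"rx":0,"ry":0,"rz":0,"hand":85},{"x":0,"y":0,"z":40,"rx":0,"ry":0,"rz":0,"hand":85},{"x":0,"y":0,"z":20,"rx":0,"ry":0,"rz":0,"hand":85},{"x":0,"y":0,"z":0,"rx":0,"ry":0,"rz":0,"hand":85},{"x":0,"y":0,"z":0,"rx":0,"ry":0,"rz":0,"hand":85}]'; python3 - <<'E'
from h import *
go(437.5,-274.5,64,np.pi)
s=grab_frame("side")[...,::-1]
cv2.imwrite("pics/a10.png",cv2.resize(s[200:340,250:390],None,fx=4,fy=4,interpolation=cv2.INTER_CUBIC))
E
```

```text
clock: 35.9
eef_pos: [437.8, -274.6, 154.4]
tcp_rot: [-3.141, 0.001, 3.141]
contact_force: [0.6, -0.2, -0.4]
opening: 0.994
grasp_force: 0.0
t 35.9 pos [ 437.8 -274.6  154.4] rpy [-3.141e+00  1.000e-03  3.141e+00] F [ 0.6 -0.2 -0.4] grip 0.0 open 84.9
turn [-0.001  0.001 -0.001] then shift [ 0.3  0.1 90.4]
```

View pics/a10.png

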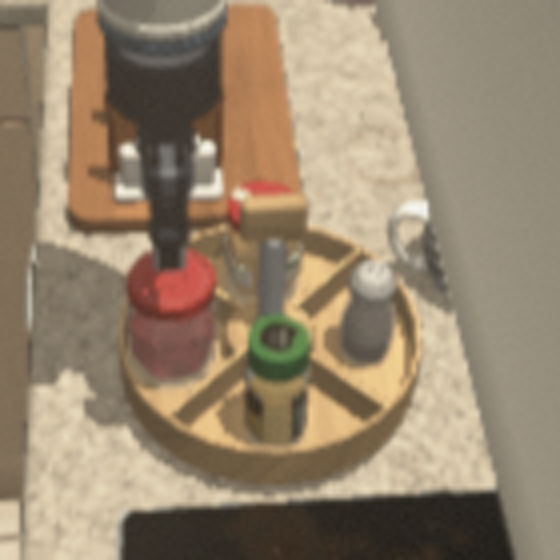

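```bash
python3 - <<'E'
from h import *
for v in (278,282): print(bp("side",(250+172/4,200+v/4),108))
E
python3 -m creep '[{"x":0,"y":0,"z":25,"rx":0,"ry":0,"rz":0,"hand":85},{"x":0,"y":0,"z":10,"rx":0,"ry":0,"rz":0,"hand":85},{"x":0,"y":0,"z":0,"rx":0,"ry":0,"rz":0,"hand":85}]'
```

```text
[ 442.05684838 -276.17787756]
[ 441.9008579  -280.06852467]
clock: 36.33
eef_pos: [437.4, -273.7, 118.6]
tcp_rot: [3.141, -0.0, -3.141]
contact_force: [0.4, -0.2, -0.5]
opening: 0.994
grasp_force: 0.0
```

```bash
python3 -m creep '[{"x":-1,"y":-1.8,"z":0,"rx":0,"ry":0,"rz":0,"hand":85},{"x":0,"y":0,"z":6,"rx":0,"ry":0,"rz":0,"hand":85},{"x":0,"y":0,"z":6,"rx":0,"ry":0,"rz":0,"hand":85},{"x":0,"y":0,"z":6,"rx":0,"ry":0,"rz":0,"hand":85},{"x":0,"y":0,"z":6,"rx":0,"ry":0,"rz":0,"hand":85},{"x":0,"y":0,"z":0,"rx":0,"ry":0,"rz":0,"hand":85}]'
```

```text
clock: 37.08
eef_pos: [438.1, -275.3, 93.9]
tcp_rot: [3.141, -0.001, -3.141]
contact_force: [-1.1, -0.5, -0.6]
opening: 0.993
grasp_force: 0.0
```

```bash
python3 -m creep '[{"x":0,"y":0,"z":4,"rx":0,"ry":0,"rz":0,"hand":85},{"x":0,"y":0,"z":4,"rx":0,"ry":0,"rz":0,"hand":85},{"x":0,"y":0,"z":0,"rx":0,"ry":0,"rz":0,"hand":85}]';python3 -m creep '[{"x":0,"y":0,"z":8,"rx":0,"ry":0,"rz":0,"hand":85},{"x":0,"y":0,"z":8,"rx":0,"ry":0,"rz":0,"hand":85},{"x":0,"y":0,"z":6,"rx":0,"ry":0,"rz":0,"hand":85},{"x":0,"y":0,"z":0,"rx":0,"ry":0,"rz":0,"hand":85},{"x":0,"y":0,"z":0,"rx":0,"ry":0,"rz":0,"hand":60},{"x":0,"y":0,"z":0,"rx":0,"ry":0,"rz":0,"hand":60},{"x":0,"y":0,"z":0,"rx":0,"ry":0,"rz":0,"hand":60},{"x":0,"y":0,"z":0,"rx":0,"ry":0,"rz":0,"hand":60},{"x":0,"y":0,"z":0,"rx":0,"ry":0,"rz":0,"hand":60}]' 45
```

```text
clock: 37.45
eef_pos: [438.3, -275.4, 86.2]
tcp_rot: [3.141, -0.0, -3.141]
contact_force: [-0.0, -0.5, -0.7]
opening: 0.993
grasp_force: 0.0
clock: 38.58
eef_pos: [438.8, -275.8, 64.9]
tcp_rot: [-3.141, 0.001, -3.141]
contact_force: [-1.1, 0.7, 5.9]
opening: 0.746
grasp_force: 49.1
```

```bash
python3 -m creep '[{"x":0,"y":0,"z":-4,"rx":0,"ry":0,"rz":0,"hand":60},{"x":0,"y":0,"z":-8,"rx":0,"ry":0,"rz":0,"hand":60},{"x":0,"y":0,"z":-12,"rx":0,"ry":0,"rz":0,"hand":60},{"x":0,"y":0,"z":-16,"rx":0,"ry":0,"rz":0,"hand":60},{"x":0,"y":0,"z":-20,"rx":0,"ry":0,"rz":0,"hand":60},{"x":0,"y":0,"z":-20,"rx":0,"ry":0,"rz":0,"hand":60},{"x":0,"y":0,"z":-20,"rx":0,"ry":0,"rz":0,"hand":60},{"x":0,"y":0,"z":-20,"rx":0,"ry":0,"rz":0,"hand":60},{"x":0,"y":0,"z":-20,"rx":0,"ry":0,"rz":0,"hand":60},{"x":0,"y":0,"z":-10,"rx":0,"ry":0,"rz":0,"hand":60},{"x":0,"y":0,"z":0,"rx":0,"ry":0,"rz":0,"hand":60}]'; python3 - <<'E'
from h import *
go(456,121,215,np.pi)
t=grab_frame("top")[...,::-1];rackshift(t);s=grab_frame("side")[...,::-1]
o=np.zeros((560,800,3),np.uint8);o[:560,:480]=cv2.resize(s[200:340,250:370],(480,560),interpolation=cv2.INTER_CUBIC);o[:320,480:]=cv2.resize(t[180:290,270:380],(320,320))
cv2.imwrite("pics/a11.png",o)
E
```

```text
clock: 39.95
eef_pos: [438.7, -275.7, 215.4]
tcp_rot: [-3.141, 0.001, -3.141]
contact_force: [-0.6, 0.8, -2.0]
opening: 0.745
grasp_force: 50.2
t 39.95 pos [ 438.7 -275.7  215.4] rpy [-3.141e+00  1.000e-03 -3.141e+00] F [-0.6  0.8 -2. ] grip 50.2 open 63.6
turn [-0.001  0.001  0.   ] then shift [-17.3 396.7   0.4]
rack px shift 0 0 score 0.728
```

View pics/a11.png

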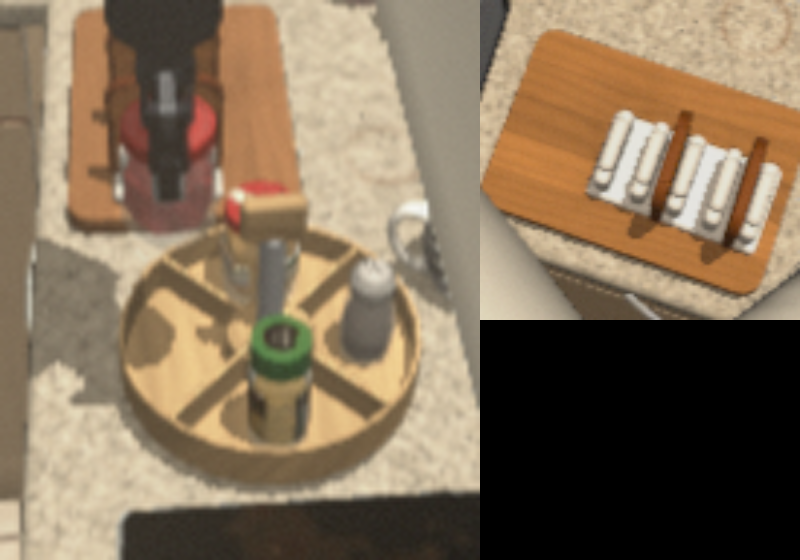

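The jam is held upright in the grip and the rack hasn't moved. I'll place the jam at y≈133 to keep the fingers clear of the rack's end partition.

```bash
python3 -m creep '[{"x":0,"y":15,"z":0,"rx":0,"ry":0,"rz":0,"hand":60},{"x":-1.5,"y":28,"z":0,"rx":0,"ry":0,"rz":0,"hand":60},{"x":-1.5,"y":30,"z":0,"rx":0,"ry":0,"rz":0,"hand":60},{"x":-1.5,"y":30,"z":0,"rx":0,"ry":0,"rz":0,"hand":60},{"x":-1.5,"y":30,"z":0,"rx":0,"ry":0,"rz":0,"hand":60},{"x":-1.5,"y":30,"z":0,"rx":0,"ry":0,"rz":0,"hand":60},{"x":-1.5,"y":30,"z":0,"rx":0,"ry":0,"rz":0,"hand":60},{"x":-1.5,"y":30,"z":0,"rx":0,"ry":0,"rz":0,"hand":60},{"x":-1.5,"y":30,"z":0,"rx":0,"ry":0,"rz":0,"hand":60},{"x":-1.5,"y":30,"z":0,"rx":0,"ry":0,"rz":0,"hand":60},{"x":-1.5,"y":30,"z":0,"rx":0,"ry":0,"rz":0,"hand":60},{"x":-1.5,"y":30,"z":0,"rx":0,"ry":0,"rz":0,"hand":60},{"x":-1.5,"y":30,"z":0,"rx":0,"ry":0,"rz":0,"hand":60},{"x":0,"y":24,"z":0,"rx":0,"ry":0,"rz":0,"hand":60},{"x":0,"y":12,"z":0,"rx":0,"ry":0,"rz":0,"hand":60},{"x":0,"y":0,"z":0,"rx":0,"ry":0,"rz":0,"hand":60}]'; python3 - <<'E'
from h import *
go(456,133,70,np.pi)
t=grab_frame("top")[...,::-1];s=grab_frame("side")[...,::-1]
o=np.zeros((560,800,3),np.uint8);o[:560,:480]=cv2.resize(s[150:290,250:370],(480,560),interpolation=cv2.INTER_CUBIC);o[:320,480:]=cv2.resize(t[180:290,270:380],(320,320))
cv2.imwrite("pics/a12.png",o)
E
```

```text
clock: 42.05
eef_pos: [455.9, 134.0, 214.2]
tcp_rot: [-3.141, -0.001, -3.14]
contact_force: [-0.4, -0.1, -2.6]
opening: 0.745
grasp_force: 50.4
t 42.05 pos [455.9 134.  214.2] rpy [-3.141e+00 -1.000e-03 -3.140e+00] F [-0.4 -0.1 -2.6] grip 50.4 open 63.6
turn [-0.    -0.001  0.002] then shift [-1.000e-01 -1.000e+00  1.442e+02]
```

View pics/a12.png

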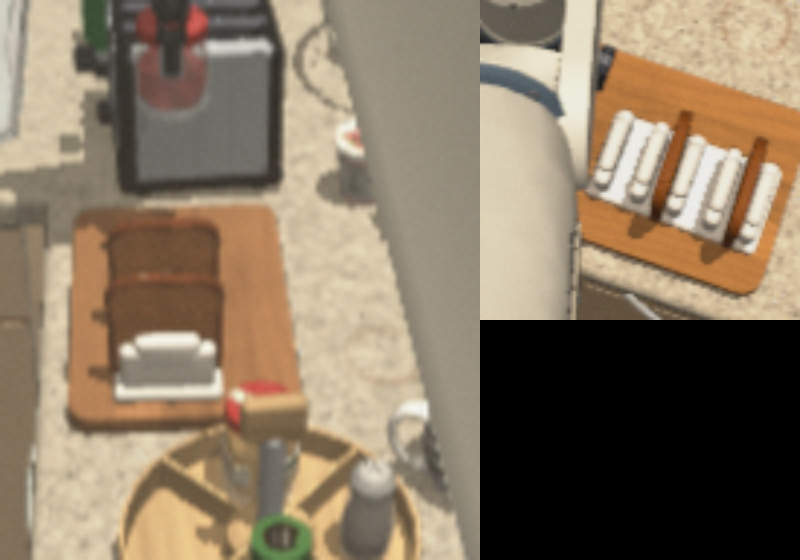

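The jam hangs above the free left end of the board, and the rack is unmoved with both slices standing. Lowering it now.

```bash
python3 -m creep '[{"x":0,"y":0,"z":15,"rx":0,"ry":0,"rz":0,"hand":60},{"x":0,"y":0,"z":25,"rx":0,"ry":0,"rz":0,"hand":60},{"x":0,"y":0,"z":25,"rx":0,"ry":0,"rz":0,"hand":60},{"x":0,"y":0,"z":25,"rx":0,"ry":0,"rz":0,"hand":60},{"x":0,"y":0,"z":20,"rx":0,"ry":0,"rz":0,"hand":60},{"x":0,"y":0,"z":15,"rx":0,"ry":0,"rz":0,"hand":60},{"x":0,"y":0,"z":10,"rx":0,"ry":0,"rz":0,"hand":60},{"x":0,"y":0,"z":6,"rx":0,"ry":0,"rz":0,"hand":60},{"x":0,"y":0,"z":4,"rx":0,"ry":0,"rz":0,"hand":60},{"x":0,"y":0,"z":2,"rx":0,"ry":0,"rz":0,"hand":60},{"x":0,"y":0,"z":0,"rx":0,"ry":0,"rz":0,"hand":60}]'; python3 -m creep '[{"x":0,"y":0,"z":1,"rx":0,"ry":0,"rz":0,"hand":60},{"x":0,"y":0,"z":1,"rx":0,"ry":0,"rz":0,"hand":60}]'
```

```text
clock: 43.52
eef_pos: [456.6, 133.5, 67.7]
tcp_rot: [3.142, 0.0, -3.141]
contact_force: [0.4, 0.2, -2.4]
opening: 0.75
grasp_force: 50.4
clock: 43.78
eef_pos: [456.5, 133.5, 65.7]
tcp_rot: [3.141, 0.0, -3.141]
contact_force: [-0.7, 0.4, -3.2]
opening: 0.745
grasp_force: 50.4
```

```bash
python3 -m creep '[{"x":0,"y":0,"z":1,"rx":0,"ry":0,"rz":0,"hand":60},{"x":0,"y":0,"z":0.5,"rx":0,"ry":0,"rz":0,"hand":60},{"x":0,"y":0,"z":0,"rx":0,"ry":0,"rz":0,"hand":60}]'
```

```text
clock: 44.15
eef_pos: [456.7, 133.6, 64.4]
tcp_rot: [3.141, 0.001, -3.141]
contact_force: [-0.9, -0.2, 4.1]
opening: 0.749
grasp_force: 50.8
```

```bash
python3 -m creep '[{"x":0,"y":0,"z":0,"rx":0,"ry":0,"rz":0,"hand":80},{"x":0,"y":0,"z":0,"rx":0,"ry":0,"rz":0,"hand":80},{"x":0,"y":0,"z":0,"rx":0,"ry":0,"rz":0,"hand":80},{"x":0,"y":0,"z":0,"rx":0,"ry":0,"rz":0,"hand":80},{"x":0,"y":0,"z":-8,"rx":0,"ry":0,"rz":0,"hand":80},{"x":0,"y":0,"z":-12,"rx":0,"ry":0,"rz":0,"hand":80},{"x":0,"y":0,"z":-20,"rx":0,"ry":0,"rz":0,"hand":80},{"x":0,"y":0,"z":-30,"rx":0,"ry":0,"rz":0,"hand":80},{"x":0,"y":0,"z":-40,"rx":0,"ry":0,"rz":0,"hand":80},{"x":0,"y":0,"z":-40,"rx":0,"ry":0,"rz":0,"hand":80},{"x":0,"y":0,"z":-40,"rx":0,"ry":0,"rz":0,"hand":80},{"x":0,"y":50,"z":0,"rx":0,"ry":0,"rz":0,"hand":80},{"x":0,"y":50,"z":0,"rx":0,"ry":0,"rz":0,"hand":80},{"x":0,"y":50,"z":0,"rx":0,"ry":0,"rz":0,"hand":80},{"x":0,"y":50,"z":0,"rx":0,"ry":0,"rz":0,"hand":80},{"x":0,"y":0,"z":0,"rx":0,"ry":0,"rz":0,"hand":80},{"x":0,"y":0,"z":0,"rx":0,"ry":0,"rz":0,"hand":80}]'; python3 - <<'E'
from h import *
t=grab_frame("top")[...,::-1];s=grab_frame("side")[...,::-1]
o=np.zeros((560,800,3),np.uint8);o[:560,:430]=cv2.resize(s[150:330,240:378],(430,560),interpolation=cv2.INTER_CUBIC);o[:300,430:]=cv2.resize(t[150:300,270:455],(370,300))
cv2.imwrite("pics/a13.png",o)
E
```

```text
clock: 46.28
eef_pos: [456.0, 333.2, 254.5]
tcp_rot: [-3.141, -0.0, -3.141]
contact_force: [0.5, -0.0, -0.6]
opening: 0.936
grasp_force: 0.0
```

View pics/a13.png

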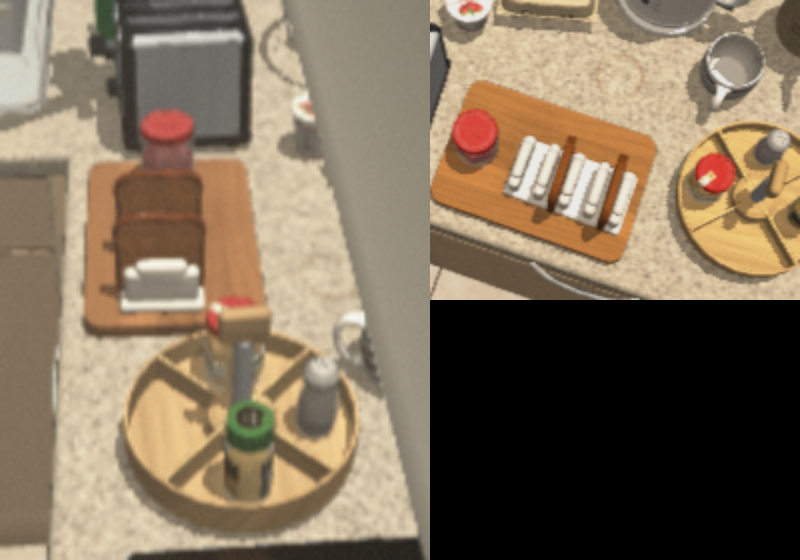

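Everything is in its place: both slices stand in the rack, the jam is upright on the left end of the board, and the other three condiments are in their bays. Handing in.

```bash
python3 -c "
from rig import *
print(sign_off())"
```

```text
the job is handed in; nothing more can be done
None
```

The job is handed in, with no verdict returned: the lever is down at its stop, both slices (only two were present) stand in their own rack gaps, the jam was turned to the near side before being stood on the board, and the other condiments are upright in their bays.

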